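# Close up the toolbox: drawer, lid, then both latches

## Task

With the fingertips, close up the red toolbox in this order: push the open drawer fully home, press the lid down shut so that its tongue drops in front of the drawer, and only then press the two yellow front latches in until they lie flat (either one first). Only push and press: do not pull the drawer further out, lift the lid higher or pick anything up. Leave the other things on the cart where they are.

Things in the scene. Friction and masses are not known exactly. Their poses are not given: they have to be found in the camera images.
- toolbox: Red plastic toolbox, 400 mm wide (its y), 210 mm deep (its x), 190 mm high with the lid shut; it stands firm and does not move. Origin at the centre of its underside on the cart top; the front with drawer and latches faces its -x, towards the robot; z up. Without the lid it is 150 mm high. Offsets below are in this frame. A carry handle stands 25 mm above the middle of the lid top.
- drawer (a joint): How far the drawer is out, m: 0 = fully home, grows as it slides out along the toolbox's -x, stop at 0.15. About 2.5 N of friction; it stays where it is left. The black drawer front is 372 mm wide, reaches from 15 to 118 mm above the cart top, and its outer face is at x = -113 mm when home.
- drawer_pull (a point): Centre of the outer (-x) face of the drawer's yellow finger pull: a solid bar 100 mm wide (y), 16 mm high, at mid-width of the drawer, 28 mm proud of the drawer front. It moves with the drawer; with the drawer home it lies at x = -141 mm, y = 0, z = 95 mm of the toolbox.
- lid (a joint): Lid angle, rad: 0 = shut, grows as the front of the lid swings up. Stiff hinge: it stays where it is left; 3 to 6 N down at its front edge close it. Lid 212 mm deep, 404 mm wide, 40 mm high. A grey tongue 60 mm wide is part of the lid's front at mid-width; with the lid shut it hangs to 108 mm above the cart top, outer face at x = -124 mm, in front of the drawer's upper edge.
- lid_press (a point): Place to press on the lid: on its flat top face, at mid-width, 187 mm forward of the hinge line and 40 mm above the lid's underside, 25 mm behind the front edge. It moves with the lid; with the lid shut it lies at x = -82 mm, y = 0, z = 190 mm of the toolbox. The hinge line runs along the toolbox's y at the top of its back, x = +105 mm, z = 150 mm.
- latch_left (a joint): Angle of the left yellow latch, rad: 0 = flat on the box front, clipped; up to 0.75 out. A flap 50 mm wide, 47 mm long, 6 mm thick, hanging from a pivot on the lid's front; with the lid shut the pivot is at x = -111, y = +130, z = 172 mm of the toolbox. About 2 N on its outer face push it in and it stays where it is left; pressed upwards hard, it would lift the lid with it.
- latch_left_pad (a point): Place to press on the left latch: on the outer face of the flap, mid-width, 34 mm from its pivot (13 mm from its free end). It moves with the latch and the lid; with both closed it lies at x = -115, y = +130, z = 138 mm of the toolbox, and at the latch's angle 0.6 (lid shut) at x = -134 mm, z = 146 mm.
- latch_right (a joint): Angle of the right yellow latch: the same as the left one, but at y = -130 mm of the toolbox.
- latch_right_pad (a point): The same point on the right latch flap (y = -130 mm of the toolbox).
- bell: Loose bystander: steel bicycle bell with a black turning dial, 62 mm across, 47 mm high, beside the toolbox. Origin at the centre of its underside.
- bb_tool: Loose bystander: chrome bottom bracket tool standing up, 52 mm across, 50 mm high. Origin at the centre of its underside.
- saddle_cover: Loose bystander: orange saddle cover shell, about 270 x 152 x 47 mm, nose to its -x. Origin on its underside.
- cup: Loose bystander: blue ceramic cup, 84 mm across, 85 mm high, holding two wheel reflectors. Origin at the centre of its underside.
- reflector_a: Loose bystander: amber wheel reflector, 9 x 38 x 100 mm, standing in the cup. Origin at the centre of its lower end.
- reflector_b: Loose bystander: orange wheel reflector, 9 x 38 x 100 mm, standing in the cup. Origin at the centre of its lower end.
- lube: Loose bystander: white lubricant bottle with red cap, 42 mm across, 130 mm high. Origin at the centre of its underside.

How it is judged:
By the outcome, as a careful person would: the job done as asked, in the order asked, and still so for the second after the job is handed in, with the robot touching nothing.
It also fails if it takes over 58 s, if anything falls off the work surface, if the arm or the gripper's body presses on something with over 40 N, if the wrist force passes 120 N, or if a joint passes its speed limit or range.

## Robot

A 7-joint arm with a two-finger parallel gripper is mounted at the origin on the work surface. World frame = base frame: x ahead of the robot, y to its left, z up, the work surface at z = 0. Lengths are in m, angles in rad, forces in N, time in s.
With the tool pointing down it reaches from about 0.425 to 1.025 m from the base axis. Payload 9.4 kg.
Tool frame: the origin (TCP) lies between the finger pads; the fingertips stand 19 mm ahead of it and the grasp point (between the pads) is the TCP; z points along the fingers, y is the direction in which the jaws open and shut (so a half turn about z gives the same grasp; the last joint's range is limited). The gripper opens to 93 mm and grips with 3 to 60 N. Pads are 15 mm wide; open, the fingers measure 128 mm over their backs; the gripper's body (75 mm by 188 mm) begins 65 mm behind the grasp point.
Start: joints at [-1.411, 0.599, -0.003, 1.599, 0.002, 0.943, -0.08], TCP at [0.17, 0.705, 0.238] pointing down, gripper open.
Joint ranges: [-2.57, 2.57], [-0.35, 1.97], [-1.29, 1.29], [0.11, 2.56], [-1.05, 4.19], [0.11, 1.86], [-2.63, 2.63]. Speed limits (rad/s): [2.22, 2.22, 3.01, 3.01, 3.14, 3.14, 3.14].

## Interface

Orientations are given as [roll, pitch, yaw] about the fixed x, y, z axes, in that order (R = Rz(yaw) Ry(pitch) Rx(roll)).
In Python, from rig import robot, vision gives the robot as it stands. The module is installed in compiled form; this text tells all that it offers.
- The arm moves only by the tool send_rows, never from a script. Its arguments are lists of equal length, an entry for each row: "offset": the shift along the tool's x, y, z in cm, a list of three; "angular": the turn, a rotation vector about the tool's x, y, z in rad, a list of three; "grip": the opening, from 0 (shut) to 1 (fully open). A call has exactly 5 rows; each row is the pose to reach, as a shift and turn from the pose commanded when the call began, along the tool's axes at that moment; what a row does not reach only later rows make up. A row lasts 1/12 s, in which the tool goes at most 41.7 mm and 7.16 degrees, less where a joint would pass 70% of its speed; a pose out of reach is approached as far as the arm can. A call with a gripper value outside its range is refused whole. The fingers move at their own pace and stop on an object; "grip_force" is the grip in N (left out, the last holds). Time passes only in rows, so rows that repeat a pose let the fingers close, or fill a call up. It gives the time, the measured TCP pose, the force and the opening at its end, in the units of the state.
- robot.state(): the state, without advancing time (a new reading comes with each control period).
- vision.capture(name): name is "scene" or "top" or "wrist"; returns (picture, depth): 400x640x3 uint8, red, green, blue; 400x640 float32, m along the optical axis (not along the pixel's ray), 0 where there is no reading.
- vision.get_calibration(name): a dict with "intrinsics" (3x3 intrinsics, pixels), "rvec" (rotation vector, rad) and "tvec" (3), from world to camera coordinates, as OpenCV has them. Camera axes: x right, y down, z forward; pixel columns grow to the right and rows downward; lengths in m; the calibration is good to about 2 mm. A picture is of the moment at which its call begins: read the wrist's pose just before it. get_calibration takes no time and is no camera call; for the wrist camera it gives the pose at the moment of the call.
- robot.finish_job(): hands the job in, once; it reports no verdict.
The state is a dict: "time": time; "joints": joint angles; "dq": joint speeds; "joint_torque": joint torques, N m; "position": TCP position; "eef_rot": TCP orientation; "wrist_force": force on the tool from outside, world axes, zero at the start; "wrist_torque": the same for the moment, N m; "grip_width": opening from 0.0 (shut) to 1.0 (fully open).
Only numpy, scipy, OpenCV 4.12 (cv2) and the standard library are available. Lean on these libraries where they do the work, as an engineer would, in place of code of your own. Each camera call takes 0.05 s, during which the arm holds its last target.

## Working session

There is one attempt and no reset: what is moved stays moved. The work goes in short steps, Python scripts to look and compute and a tool call to move; the robot and the scene stay as the last step left them, time stands still between calls to the robot, and variables do not carry over. Pictures are saved under pics/ and viewed, and the job is handed in when it is done.

Besides the shell and the picture viewer there is one more tool, called after "Emit:" by a JSON object that holds its "op" and its "data", one argument or row to a line. send_rows: Moves the arm, as the interface text tells. Its arguments: {"type":"object","properties":{"offset":{"type":"array","items":{"type":"array","items":{"type":"number"}}},"angular":{"type":"array","items":{"type":"array","items":{"type":"number"}}},"grip":{"type":"array","items":{"type":"number"}},"grip_force":{"type":"number"}},"required":["offset","angular","grip"]}

```bash
mkdir -p pics; python3 - <<'E'
from rig import robot, vision
import cv2, numpy as np
print(robot.state())
for n in ["scene","top"]:
    im,d=vision.capture(n); cv2.imwrite(f"pics/{n}0.png",im[:,:,::-1]); np.savez(f"{n}0.npz",im=im,d=d)
    print(n,vision.get_calibration(n))
E
```

```text
{'time': 0.0, 'joints': array([-1.41066558,  0.6001228 , -0.00256455,  1.60014048,  0.00181727,
        0.94289449, -0.07981608]), 'dq': array([-0.00096347,  0.00068658, -0.00140522, -0.00059862, -0.00071175,
       -0.00178823,  0.00088627]), 'joint_torque': array([-6.66382748e-04, -7.65055275e+01,  1.49739325e+00, -2.52344102e+01,
       -5.23692300e-02,  1.70040701e-02,  1.36734843e-04]), 'position': array([0.16999931, 0.70430723, 0.23675754]), 'eef_rot': array([-3.14003645e+00,  1.45204827e-04,  2.90483221e+00]), 'wrist_force': array([-0.18344275,  0.27929952, -0.21474122]), 'wrist_torque': array([-0.02229686, -0.00897934,  0.0450687 ]), 'grip_width': 1.0051213236650176}
scene {'intrinsics': array([[402.27298012,   0.        , 313.56155088],
       [  0.        , 402.27298012, 199.94952963],
       [  0.        ,   0.        ,   1.        ]]), 'rvec': array([ 0.35605064,  3.04846566, -0.49213055]), 'tvec': array([ 0.6183037 , -0.07128866,  1.33808907])}
top {'intrinsics': array([[387.1022213 ,   0.        , 316.88188096],
       [  0.        , 387.1022213 , 201.00535291],
       [  0.        ,   0.        ,   1.        ]]), 'rvec': array([ 2.18949632, -2.21957718,  0.09946644]), 'tvec': array([-0.03468768,  0.62071853,  1.24025719])}
```

View pics/scene0.png

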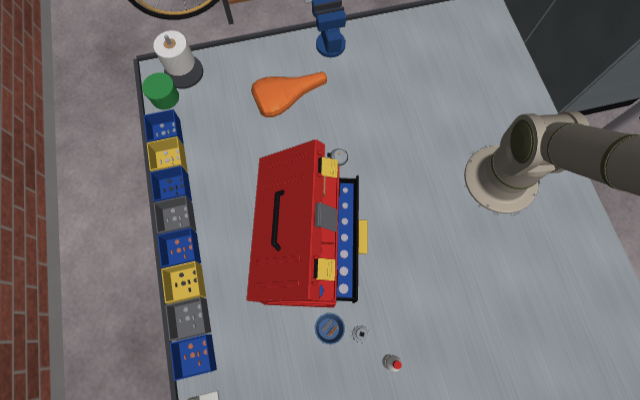

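View pics/top0.png

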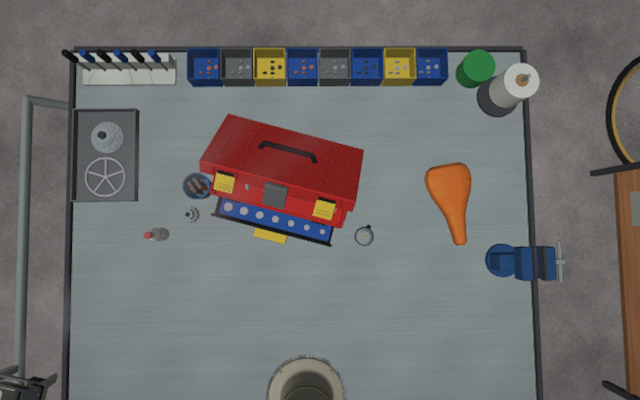

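The top view shows the toolbox turned slightly. The drawer is open with its pull at about (270,237), and the latches are out at (224,183) and (324,209). The cup is at (197,185), the bottom bracket tool at (191,214) and the bell at (364,235). Next I'll measure these.

```bash
cat > h.py <<'E'
import numpy as np, cv2
from rig import robot, vision
def cloud(d,c):
    K=c["intrinsics"];R=cv2.Rodrigues(c["rvec"])[0];t=c["tvec"]
    v,u=np.indices(d.shape); 
    P=np.stack([(u-K[0,2])/K[0,0]*d,(v-K[1,2])/K[1,1]*d,d],-1)
    return (P-t)@R
def load(n,k=0):
    z=np.load(f"{n}{k}.npz"); return z["im"],z["d"],cloud(z["d"],vision.get_calibration(n))
def blobs(m,P,mn=30):
    n,l,s,c=cv2.connectedComponentsWithStats(m.astype(np.uint8))
    out=[]
    for i in range(1,n):
        if s[i,4]>=mn:
            p=P[(l==i)&(P[...,2]>-.05)]
            out.append((s[i],c[i].round(),p))
    return out
E
python3 - <<'E'
from h import *
np.set_printoptions(precision=4,suppress=True)
for n in ["scene","top"]:
    im,d,P=load(n); hsv=cv2.cvtColor(im,cv2.COLOR_RGB2HSV); H,S,V=[hsv[...,i].astype(int) for i in range(3)]
    ok=(d>0)&(P[...,0]>.3)&(P[...,0]<.85)&(abs(P[...,1])<.5)
    t=ok&(P[...,2]<.02)&(S<60)
    print(n,"table z",np.median(P[t][:,2]))
    for name,m in [("yel",(H>20)&(H<35)&(S>120)&ok),("red",((H<6)|(H>174))&(S>150)&ok),("blue",(H>100)&(H<125)&(S>120)&ok),("dark",(V<60)&ok)]:
        for s,c,p in blobs(m,P):
            q=p[:,:2].astype(np.float32); r=cv2.minAreaRect(q)
            print(name,s,c,"mean",p.mean(0),"z",np.percentile(p[:,2],[2,50,98]),"rect",r)
E
```

```text
scene table z 0.000651837251490204
yel [321 158  17  19 279] [329. 167.] mean [ 0.5825 -0.0502  0.3015] z [0.2939 0.3015 0.3088] rect ((0.5812763571739197, -0.05095715820789337), (0.04987456649541855, 0.04175511375069618), 76.42451477050781)
yel [358 220   9  34 302] [362. 236.] mean [0.5146 0.1052 0.103 ] z [0.094  0.1035 0.116 ] rect ((0.5144705772399902, 0.1037047803401947), (0.09659390151500702, 0.025783443823456764), 75.24329376220703)
yel [317 259  18  21 352] [326. 269.] mean [0.6523 0.2003 0.2998] z [0.2914 0.3005 0.3079] rect ((0.6523314714431763, 0.1997811198234558), (0.04688992723822594, 0.040664397180080414), 75.47870635986328)
red [  249   140    91   167 11245] [292. 229.] mean [0.7071 0.0705 0.2416] z [0.1184 0.2566 0.3137] rect ((0.695793092250824, 0.053471654653549194), (0.40276220440864563, 0.23741880059242249), 74.545166015625)
red [393 361   8   8  50] [397. 364.] mean [0.5222 0.4571 0.1299] z [0.1246 0.1301 0.1349] rect ((0.5223999619483948, 0.4572882056236267), (0.017081521451473236, 0.017576631158590317), 74.68849182128906)
blue [ 337  182   18  116 1463] [346.
[... 2774 characters left out ...]
7, 0.193240225315094), (0.041456710547208786, 0.005524415988475084), 74.32512664794922)
dark [193 185  11   9  35] [198. 190.] mean [0.6575 0.3308 0.0542] z [0.0119 0.0585 0.0878] rect ((0.6589142680168152, 0.332194983959198), (0.030054740607738495, 0.014147317036986351), 59.3577995300293)
dark [319 197  16   6  38] [326. 200.] mean [ 0.6056 -0.0577  0.3084] z [0.304  0.3089 0.3121] rect ((0.605624258518219, -0.0586463026702404), (0.03966084495186806, 0.005730810575187206), 75.28810119628906)
dark [220 215 114  31 402] [279. 230.] mean [0.5281 0.0762 0.0828] z [0.0178 0.1053 0.1211] rect ((0.5301361083984375, 0.09022559225559235), (0.3526090979576111, 0.05552242696285248), 82.81568908691406)
```

```bash
python3 - <<'E'
from h import *
np.set_printoptions(precision=4,suppress=True)
yaw=np.radians(-15.7); xt=np.array([np.cos(yaw),np.sin(yaw)]); yt=np.array([-xt[1],xt[0]])
for n in ["scene","top"]:
    im,d,P=load(n); hsv=cv2.cvtColor(im,cv2.COLOR_RGB2HSV); H,S,V=[hsv[...,i].astype(int) for i in range(3)]
    ok=(d>0)&(P[...,0]>.4)&(P[...,0]<.9)&(P[...,1]>-.2)&(P[...,1]<.3)
    m=((H<6)|(H>174))&(S>150)&ok&(V>60)
    q=P[m]; X=q[:,:2]@xt; Y=q[:,:2]@yt; Z=q[:,2]
    # lid top plane
    s=(Z>.2)
    for it in range(8):
        A=np.c_[X[s],Y[s],np.ones(s.sum())]; c=np.linalg.lstsq(A,Z[s],rcond=None)[0]
        r=Z-(np.c_[X,Y,np.ones(len(X))]@c); s=(abs(r)<.004)&(Z>.18)
    th=np.arctan(-c[0]); print(n,"n",s.sum(),"slope",c,"lid angle",th,np.degrees(th),"Xrange",np.percentile(X[s],[.5,99.5]),"Y",np.percentile(Y[s],[.5,99.5]),np.percentile(Y[s],[.5,99.5]).mean(),"Z",np.percentile(Z[s],[.5,99.5]))
    # plane: points hinge + rot ; top back edge at hinge + 40 normal(sin? )
    # normal=(sin th,cos th) (x_t,z): distance hinge to plane=.04
    Y0=.238
    h=c[2]+c[1]*Y0 # z=c0*X+h
    # (X,z)·(sin,cos)=h cos ; hinge: Xh sin+.15cos=h cos-.04
    Xh=(h*np.cos(th)-.04-.15*np.cos(th))/np.sin(th); print("hinge X",Xh,"origin X",Xh-.105)
    k=(H>20)&(H<35)&(S>120)&ok
    for s_,c_,p in blobs(k,P):
        X1=p[:,:2]@xt;Y1=p[:,:2]@yt
        print("yel",c_,"X",np.percentile(X1,[1,50,99]),"Y",np.percentile(Y1,[1,50,99]),"mid",np.percentile(Y1,[1,99]).mean(),"Z",np.percentile(p[:,2],[1,50,99]))
        # slope of latch in X-Z
        print("   latch fit dz/dx",np.polyfit(X1,p[:,2],1))
    k=(V<70)&ok&(P[...,2]<.15)&(P[...,2]>.095); X1=P[k][:,:2]@xt;Y1=P[k][:,:2]@yt
    print("drawer dark rim X",np.percentile(X1,[1,5,25,50,75,99]),"Y",np.percentile(Y1,[1,99]))
for nm,uv in [("bell",(364,235)),("bb",(191,214)),("cup",(197,185)),("lube",(155,235))]:
    im,d,P=load("top"); u,v=uv; w=P[v-12:v+13,u-12:u+13].reshape(-1,3); w=w[w[:,2]>.025]
    if len(w): print(nm,w.mean(0),w.min(0),w.max(0), "t X,Y",w[:,:2].mean(0)@xt,w[:,:2].mean(0)@yt)
E
```

```text
scene n 8123 slope [-0.8149 -0.0016  0.8145] lid angle 0.6837832163186108 39.1778923969374 Xrange [0.6102 0.7725] Y [0.0429 0.4379] 0.24040239258907153 Z [0.1836 0.3154]
hinge X 0.7516679678434068 origin X 0.6466679678434069
yel [329. 167.] X [0.5533 0.574  0.5946] Y [0.0856 0.1095 0.1326] mid 0.10912147843515108 Z [0.2929 0.3015 0.3093]
   latch fit dz/dx [0.2758 0.1431]
yel [362. 236.] X [0.4551 0.467  0.4803] Y [0.1909 0.2405 0.2869] mid 0.23888913747798707 Z [0.0902 0.1035 0.1168]
   latch fit dz/dx [0.1988 0.0102]
yel [326. 269.] X [0.5535 0.5735 0.5941] Y [0.3461 0.3695 0.3915] mid 0.3687991844822258 Z [0.2899 0.3005 0.3081]
   latch fit dz/dx [0.2635 0.1487]
drawer dark rim X [0.4807 0.4812 0.4836 0.4863 0.4881 0.5394] Y [0.0598 0.42  ]
top n 7151 slope [-0.8142 -0.0012  0.8133] lid angle 0.6833579931776914 39.153528905611424 Xrange [0.6088 0.7726] Y [0.0399 0.4354] 0.23763409037836225 Z [0.1827 0.3162]
hinge X 0.7509375654993531 origin X 0.6459375654993531
yel [224. 183.] X [0.5538 0.5742 0.5947] Y [0.3443 0.3683 0.3919] mid 0.36807367512219913 Z [0.2926 0.3014 0.3099]
   lat
[... 194 characters left out ...]
 X [0.4541 0.4675 0.4815] Y [0.1902 0.2377 0.2851] mid 0.2376281380162959 Z [0.0978 0.1039 0.1196]
   latch fit dz/dx [ 0.2851 -0.0283]
drawer dark rim X [0.4818 0.4822 0.4836 0.4852 0.4867 0.5399] Y [0.0588 0.416 ]
bell [ 0.504  -0.1893  0.0484] [ 0.4788 -0.2195  0.0253] [ 0.5439 -0.0057  1.2763] t X,Y 0.536480362430474 -0.04588675469286917
bb [0.5803 0.3566 0.0601] [ 0.5439 -0.0057  0.0251] [0.6058 0.3916 1.2763] t X,Y 0.4621421053496483 0.5003550187585796
cup [0.67   0.3312 0.0781] [0.6328 0.2389 0.0251] [0.7072 0.3681 0.2912] t X,Y 0.5553935218370784 0.5001462248925156
lube [0.5202 0.4473 0.0891] [ 0.4988 -0.0057  0.0251] [0.5439 0.4725 1.2763] t X,Y 0.3797757087853754 0.5714067099366196
```

Measurements agree from both cameras: yaw −15.7°, origin near (0.687, 0.055), drawer out about 51 mm, lid at about 0.68 rad. The lid front edge was predicted at z 0.315 and seen at 0.315. Next is a helper that works out the moves.

```bash
cat >> h.py <<'E'
from scipy.spatial.transform import Rotation as Ro
YAW=np.radians(-15.7); OX,OY=.6463,.2385
XT=np.array([np.cos(YAW),np.sin(YAW),0]); YT=np.array([-XT[1],XT[0],0])
O=OX*XT+OY*YT
def tb(p): # world->toolbox
    p=np.asarray(p)-O; return np.array([p@XT,p@YT,p[2]])
def go(x,y,z,tilt=0.2):
    s=robot.state(); R=Ro.from_euler("xyz",s["eef_rot"])
    tgt=O+x*XT+y*YT+np.array([0,0,z])
    base=np.c_[-XT,YT,[0,0,-1]]
    Rt=Ro.from_matrix(base)*Ro.from_rotvec([0,-tilt,0])
    print("t",round(float(s["time"]),2),"tb now",tb(s["position"]).round(4),"F_tb",(s["wrist_force"]@XT).round(2),(s["wrist_force"]@YT).round(2),s["wrist_force"][2].round(2),"grip",s["grip_width"])
    o=R.inv().apply(tgt-s["position"])*100; print("offset cm",o.round(2),"ang",(R.inv()*Rt).as_rotvec().round(3),"dist",np.linalg.norm(o).round(1),"world",tgt.round(3))
E
python3 -c "
from h import *
np.set_printoptions(suppress=True)
print(O)
go(-.230,0,.2)"
```

```text
[0.68672588 0.05471291 0.        ]
t 0.1 tb now [-0.6732  0.4856  0.2368] F_tb 0.02 0.34 -0.83 grip 0.9990696675038334
offset cm [-42.48 -50.17   3.76] ang [ 0.002 -0.2    0.037] dist 65.8 world [0.465 0.117 0.2  ]
```

Emit:
{"op": "send_rows", "data": {
  "offset": [
    [-2, -2.4, 0],
    [-4.2, -4.9, 0],
    [-6.4, -7.5, 0],
    [-8.5, -10, 0],
    [-10.6, -12.5, 0]
  ],
  "angular": [
    [0, 0, 0],
    [0, 0, 0],
    [0, 0, 0],
    [0, 0, 0],
    [0, 0, 0]
  ],
  "grip": [0, 0, 0, 0, 0]
}}

```text
time: 0.52
position: [0.2443, 0.5566, 0.2372]
eef_rot: [-3.141, 0.0, 2.905]
wrist_force: [1.3, -0.6, -0.1]
grip_width: 0.689
```

Emit:
{"op": "send_rows", "data": {
  "offset": [
    [-2, -2.4, 0],
    [-4.2, -4.9, 0],
    [-6.4, -7.5, 0],
    [-8.5, -10, 0],
    [-10.6, -12.5, 0]
  ],
  "angular": [
    [0, 0, 0],
    [0, 0, 0],
    [0, 0, 0],
    [0, 0, 0],
    [0, 0, 0]
  ],
  "grip": [0, 0, 0, 0, 0]
}}

```text
time: 0.93
position: [0.3179, 0.4103, 0.2375]
eef_rot: [-3.141, -0.0, 2.905]
wrist_force: [0.1, -0.3, -0.2]
grip_width: 0.332
```

Emit:
{"op": "send_rows", "data": {
  "offset": [
    [-2, -2.4, 0],
    [-4.2, -4.9, 0],
    [-6.4, -7.5, 0],
    [-8.5, -10, 0],
    [-10.6, -12.5, 0]
  ],
  "angular": [
    [0, 0, 0],
    [0, 0, 0],
    [0, 0, 0],
    [0, 0, 0],
    [0, 0, 0]
  ],
  "grip": [0, 0, 0, 0, 0]
}}

```text
time: 1.35
position: [0.3916, 0.264, 0.2376]
eef_rot: [-3.141, -0.0, 2.905]
wrist_force: [0.9, -0.7, -0.1]
grip_width: 0.01
```

```bash
python3 -c "
from h import *
np.set_printoptions(suppress=True)
print(robot.state()['joints'].round(2))
go(-.230,0,.2)"
```

```text
[-0.73  0.3   0.02  2.16 -0.01  0.68  0.63]
t 1.35 tb now [-0.3407  0.1216  0.2376] F_tb 1.07 -0.44 -0.1 grip 0.0100138596562451
offset cm [-10.61 -12.56   3.76] ang [ 0.004 -0.2    0.037] dist 16.9 world [0.465 0.117 0.2  ]
```

Emit:
{"op": "send_rows", "data": {
  "offset": [
    [-2.1, -2.5, 0.7],
    [-4.2, -5, 1.5],
    [-6.4, -7.5, 2.2],
    [-8.5, -10, 3],
    [-10.6, -12.5, 3.8]
  ],
  "angular": [
    [0, -0.04, 0.007],
    [0, -0.08, 0.015],
    [0, -0.12, 0.022],
    [0, -0.16, 0.03],
    [0, -0.2, 0.037]
  ],
  "grip": [0, 0, 0, 0, 0]
}}

```text
time: 1.77
position: [0.4654, 0.1178, 0.1995]
eef_rot: [3.137, 0.202, 2.867]
wrist_force: [0.2, -0.0, -0.4]
grip_width: 0.002
```

```bash
python3 -c "
from h import *
np.set_printoptions(suppress=True)
print(robot.state()['joints'].round(2))
go(-.225,0,.112)
im,d=vision.capture('wrist');cv2.imwrite('pics/w1.png',im[:,:,::-1])
im,d=vision.capture('scene');cv2.imwrite('pics/s1.png',im[:,:,::-1])"
```

```text
[-0.6   0.32  0.18  2.32  0.2   0.36  0.69]
t 1.77 tb now [-0.2301  0.0009  0.1995] F_tb 0.24 0.03 -0.44 grip 0.002160871232973219
offset cm [ 1.25 -0.12  8.68] ang [ 0.004  0.002 -0.001] dist 8.8 world [0.47  0.116 0.112]
```

View pics/w1.png

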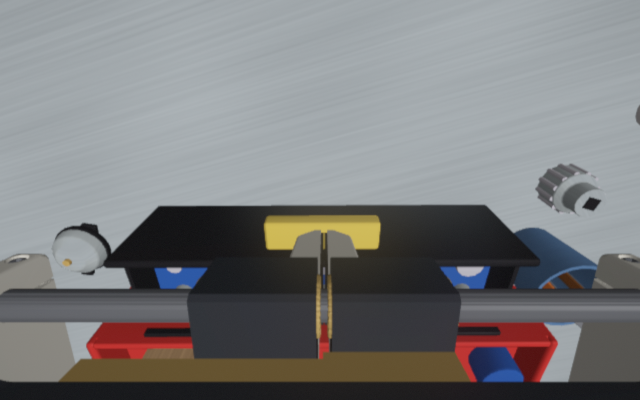

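View pics/s1.png

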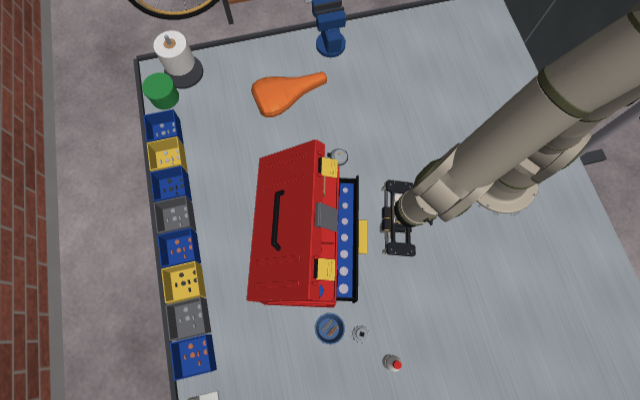

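The wrist view shows the shut fingertips at (323,240), centred on the yellow pull (265–380, 232) and still short of it. Next I descend in front of it.

Emit:
{"op": "send_rows", "data": {
  "offset": [
    [0.3, 0, 2],
    [0.6, -0.1, 4],
    [0.9, -0.1, 6],
    [1.1, -0.1, 7.8],
    [1.2, -0.1, 8.7]
  ],
  "angular": [
    [0, 0, 0],
    [0, 0, 0],
    [0, 0, 0],
    [0, 0, 0],
    [0, 0, 0]
  ],
  "grip": [0, 0, 0, 0, 0]
}}

```text
time: 2.28
position: [0.4695, 0.1178, 0.1104]
eef_rot: [3.14, 0.197, 2.869]
wrist_force: [1.8, 2.0, -0.4]
grip_width: 0.005
```

```bash
python3 -c "
from h import *
np.set_printoptions(suppress=True)
print(robot.state()['joints'].round(2))
go(-.153,0,.112)"
```

```text
[-0.59  0.51  0.2   2.38  0.27  0.11  0.61]
t 2.28 tb now [-0.2262  0.002   0.1104] F_tb 1.21 2.42 -0.35 grip 0.004880196848786993
offset cm [-7.21 -0.21  1.27] ang [ 0.002 -0.003  0.001] dist 7.3 world [0.539 0.096 0.112]
```

Emit:
{"op": "send_rows", "data": {
  "offset": [
    [-1, 0, 0.1],
    [-2, 0, 0.3],
    [-3, -0.1, 0.5],
    [-4, -0.1, 0.7],
    [-5, -0.2, 0.9]
  ],
  "angular": [
    [0, 0, 0],
    [0, 0, 0],
    [0, 0, 0],
    [0, 0, 0],
    [0, 0, 0]
  ],
  "grip": [0, 0, 0, 0, 0]
}}

```text
time: 2.7
position: [0.5191, 0.1023, 0.1134]
eef_rot: [3.137, 0.199, 2.868]
wrist_force: [-2.5, 2.3, -1.0]
grip_width: 0.003
```

```bash
python3 -c "
from h import *
np.set_printoptions(suppress=True)
print(robot.state()['joints'].round(2))
go(-.153,0,.112)
im,d=vision.capture('scene');cv2.imwrite('pics/s2.png',im[120:330,220:480,::-1].repeat(2,0).repeat(2,1))"
```

```text
[-0.46  0.53  0.13  2.29  0.28  0.17  0.67]
t 2.7 tb now [-0.1742  0.0005  0.1134] F_tb -3.03 1.51 -1.01 grip 0.0030906690885092888
offset cm [-2.05 -0.05  0.56] ang [ 0.004 -0.001  0.001] dist 2.1 world [0.539 0.096 0.112]
```

View pics/s2.png

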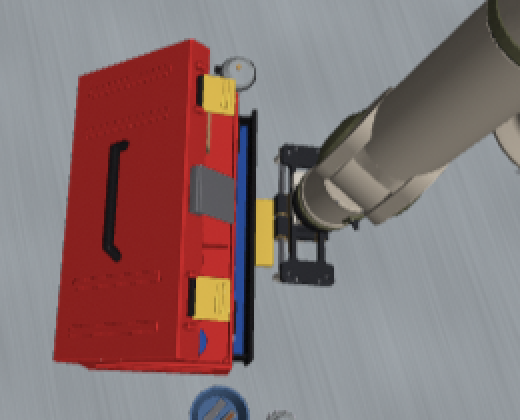

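The drawer is sliding in at about 3 N. The crop shows a narrow blue strip still visible at (240,240). I keep pushing until the force rises.

Emit:
{"op": "send_rows", "data": {
  "offset": [
    [-0.5, 0, 0.1],
    [-1.0, 0, 0.2],
    [-1.5, 0, 0.3],
    [-1.9, 0, 0.4],
    [-2.2, 0, 0.45]
  ],
  "angular": [
    [0, 0, 0],
    [0, 0, 0],
    [0, 0, 0],
    [0, 0, 0],
    [0, 0, 0]
  ],
  "grip": [0, 0, 0, 0, 0]
}}

```text
time: 3.17
position: [0.5402, 0.0954, 0.1133]
eef_rot: [3.138, 0.199, 2.867]
wrist_force: [-14.5, 7.0, 8.1]
grip_width: 0.002
```

```bash
python3 -c "
from h import *
np.set_printoptions(suppress=True)
go(-.147,0,.112)"
```

```text
t 3.17 tb now [-0.152  -0.0005  0.1133] F_tb -15.9 2.79 8.09 grip 0.0015882129182729304
offset cm [-0.47  0.05  0.22] ang [ 0.003 -0.001 -0.   ] dist 0.5 world [0.545 0.094 0.112]
```

Emit:
{"op": "send_rows", "data": {
  "offset": [
    [-0.3, 0, 0],
    [-0.3, 0, 0],
    [0.5, 0, -0.1],
    [1.5, 0, -0.3],
    [2.5, 0, -0.5]
  ],
  "angular": [
    [0, 0, 0],
    [0, 0, 0],
    [0, 0, 0],
    [0, 0, 0],
    [0, 0, 0]
  ],
  "grip": [0, 0, 0, 0, 0]
}}

```text
time: 3.58
position: [0.5153, 0.1021, 0.1133]
eef_rot: [3.138, 0.2, 2.866]
wrist_force: [-0.3, 0.3, -0.7]
grip_width: 0.006
```

```bash
python3 -c "
from h import *
np.set_printoptions(suppress=True)
go(-.230,0,.36)
im,d=vision.capture('scene');P=cloud(d,vision.get_calibration('scene'));
hsv=cv2.cvtColor(im,cv2.COLOR_RGB2HSV).astype(int);q=(P-O);X=q@XT;Y=q@YT;Z=P[...,2]
m=(hsv[...,2]<70)&(abs(Y)>.08)&(abs(Y)<.18)&(Z>.09)&(Z<.13)&(X<-.05)
print('rim x',np.percentile(X[m],[1,5,50]),m.sum())
m=(hsv[...,0]>20)&(hsv[...,0]<35)&(hsv[...,1]>120)&(Z<.13)&(Z>.08)&(abs(Y)<.06); print('pull x',np.percentile(X[m],[1,5,50]),m.sum())
cv2.imwrite('pics/s3.png',im[120:330,220:480,::-1].repeat(2,0).repeat(2,1))"
```

```text
t 3.58 tb now [-0.1779 -0.0008  0.1133] F_tb -0.38 0.25 -0.7 grip 0.0057570887358933225
offset cm [  0.2    0.16 -25.22] ang [ 0.003  0.    -0.001] dist 25.2 world [0.465 0.117 0.36 ]
rim x [-0.62757961 -0.61387533 -0.11113135] 118
pull x [-0.13911769 -0.1384631  -0.1267329 ] 296
```

View pics/s3.png

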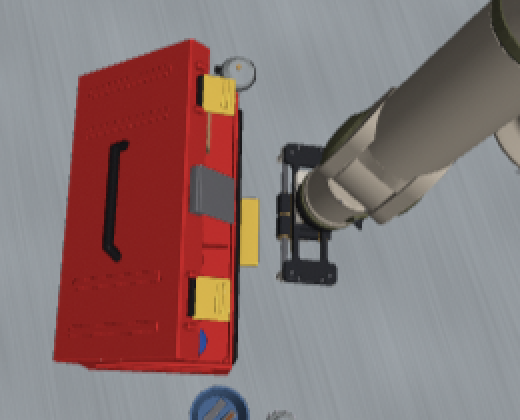

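The drawer is home: pull outer edge at about −0.139 and no blue tray visible. Now I go up, then over the lid.

Emit:
{"op": "send_rows", "data": {
  "offset": [
    [0, 0, -4],
    [0, 0, -8],
    [0, 0, -12],
    [0, 0, -16],
    [0, 0, -20]
  ],
  "angular": [
    [0, 0, 0],
    [0, 0, 0],
    [0, 0, 0],
    [0, 0, 0],
    [0, 0, 0]
  ],
  "grip": [0, 0, 0, 0, 0]
}}

```text
time: 4.05
position: [0.4762, 0.1122, 0.3112]
eef_rot: [3.138, 0.2, 2.867]
wrist_force: [1.3, 0.5, -0.9]
grip_width: 0.003
```

Emit:
{"op": "send_rows", "data": {
  "offset": [
    [0, 0, -3],
    [0, 0, -5.5],
    [-2, 0, -5.5],
    [-5, 0, -5.2],
    [-8, 0, -4.8]
  ],
  "angular": [
    [0, 0, 0],
    [0, 0, 0],
    [0, 0, 0],
    [0, 0, 0],
    [0, 0, 0]
  ],
  "grip": [0, 0, 0, 0, 0]
}}

```text
time: 4.47
position: [0.544, 0.0936, 0.3737]
eef_rot: [3.136, 0.202, 2.869]
wrist_force: [0.3, 0.6, -0.6]
grip_width: 0.006
```

```bash
python3 -c "
from h import *
np.set_printoptions(suppress=True)
print(robot.state()['joints'].round(2))
go(-.011,0,.34)"
```

```text
[-0.39  0.18  0.07  1.95  0.13  0.85  0.89]
t 4.47 tb now [-0.1479 -0.0012  0.3737] F_tb 0.11 0.61 -0.58 grip 0.005695398687920963
offset cm [-12.74   0.07   6.04] ang [0.005 0.002 0.001] dist 14.1 world [0.676 0.058 0.34 ]
```

Emit:
{"op": "send_rows", "data": {
  "offset": [
    [-3.3, 0, 0.7],
    [-6.6, 0, 1.3],
    [-10, 0, 2.0],
    [-13.3, 0, 2.7],
    [-12.9, 0, 4.9]
  ],
  "angular": [
    [0, 0, 0],
    [0, 0, 0],
    [0, 0, 0],
    [0, 0, 0],
    [0, 0, 0]
  ],
  "grip": [0, 0, 0, 0, 0]
}}

```text
time: 4.88
position: [0.6812, 0.0543, 0.3526]
eef_rot: [3.136, 0.208, 2.864]
wrist_force: [0.2, -0.7, -0.4]
grip_width: 0.002
```

```bash
python3 -c "
from h import *
np.set_printoptions(suppress=True)
for th in (.683,.55,.4,.25,.1,0,-.02):
  c,s=np.cos(th),np.sin(th); print(th); go(.105-.187*c+.04*s+.0036,0,.15+.187*s+.04*c+.0201)
im,d=vision.capture('scene');cv2.imwrite('pics/s4.png',im[80:330,200:500,::-1].repeat(2,0).repeat(2,1))"
```

```text
0.683
t 4.88 tb now [-0.0052 -0.0019  0.3526] F_tb 0.35 -0.64 -0.44 grip 0.0017897871725621347
offset cm [1.28 0.17 3.15] ang [ 0.005  0.008 -0.004] dist 3.4 world [0.676 0.058 0.319]
0.55
t 4.88 tb now [-0.0052 -0.0019  0.3526] F_tb 0.35 -0.64 -0.44 grip 0.0017897871725621347
offset cm [3.46 0.15 4.45] ang [ 0.005  0.008 -0.004] dist 5.6 world [0.658 0.063 0.302]
0.4
t 4.88 tb now [-0.0052 -0.0019  0.3526] F_tb 0.35 -0.64 -0.44 grip 0.0017897871725621347
offset cm [5.7  0.14 6.25] ang [ 0.005  0.008 -0.004] dist 8.5 world [0.64  0.068 0.28 ]
0.25
t 4.88 tb now [-0.0052 -0.0019  0.3526] F_tb 0.35 -0.64 -0.44 grip 0.0017897871725621347
offset cm [7.64 0.12 8.36] ang [ 0.005  0.008 -0.004] dist 11.3 world [0.626 0.072 0.255]
0.1
t 4.88 tb now [-0.0052 -0.0019  0.3526] F_tb 0.35 -0.64 -0.44 grip 0.0017897871725621347
offset cm [ 9.24  0.1  10.73] ang [ 0.005  0.008 -0.004] dist 14.2 world [0.616 0.075 0.229]
0
t 4.88 tb now [-0.0052 -0.0019  0.3526] F_tb 0.35 -0.64 -0.44 grip 0.0017897871725621347
offset cm [10.1   0.09 12.44] ang [ 0.005  0.008 -0.004] dist 16.0 world [0.611 0.076 0.21 ]
-0.02
t 4.88 tb now [-0.0052 -0.0019  0.3526] F_tb 0.35 -0.64 -0.44 grip 0.0017897871725621347
offset cm [10.26  0.09 12.79] ang [ 0.005  0.008 -0.004] dist 16.4 world [0.611 0.076 0.206]
```

View pics/s4.png

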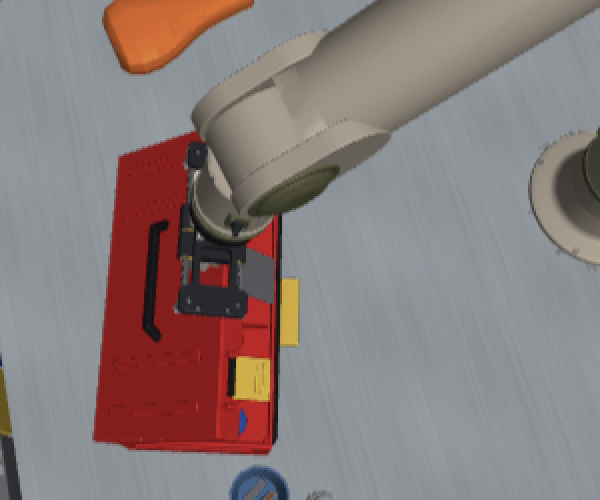

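The gripper is poised over the lid front at mid-width. I press along the lid's arc.

Emit:
{"op": "send_rows", "data": {
  "offset": [
    [0.7, 0.1, 1.7],
    [1.3, 0.1, 3.1],
    [2.4, 0.1, 3.8],
    [3.5, 0.1, 4.5],
    [4.6, 0.1, 5.3]
  ],
  "angular": [
    [0, 0, 0],
    [0, 0, 0],
    [0, 0, 0],
    [0, 0, 0],
    [0, 0, 0]
  ],
  "grip": [0, 0, 0, 0, 0]
}}

```text
time: 5.35
position: [0.6421, 0.0674, 0.2894]
eef_rot: [3.137, 0.203, 2.867]
wrist_force: [3.8, -0.8, 1.5]
grip_width: 0.008
```

```bash
python3 -c "
from h import *
np.set_printoptions(suppress=True)
for th in (.4,.25,.1,0,-.02):
  c,s=np.cos(th),np.sin(th); print(th); go(.105-.187*c+.04*s+.0036,0,.15+.187*s+.04*c+.0201)
"
```

```text
0.4
t 5.35 tb now [-0.0464  0.0001  0.2894] F_tb 3.86 0.25 1.51 grip 0.008090872061346097
offset cm [ 0.36 -0.02  0.91] ang [ 0.004  0.003 -0.   ] dist 1.0 world [0.64  0.068 0.28 ]
0.25
t 5.35 tb now [-0.0464  0.0001  0.2894] F_tb 3.86 0.25 1.51 grip 0.008090872061346097
offset cm [ 2.29 -0.03  3.03] ang [ 0.004  0.003 -0.   ] dist 3.8 world [0.626 0.072 0.255]
0.1
t 5.35 tb now [-0.0464  0.0001  0.2894] F_tb 3.86 0.25 1.51 grip 0.008090872061346097
offset cm [ 3.88 -0.04  5.42] ang [ 0.004  0.003 -0.   ] dist 6.7 world [0.616 0.075 0.229]
0
t 5.35 tb now [-0.0464  0.0001  0.2894] F_tb 3.86 0.25 1.51 grip 0.008090872061346097
offset cm [ 4.74 -0.04  7.13] ang [ 0.004  0.003 -0.   ] dist 8.6 world [0.611 0.076 0.21 ]
-0.02
t 5.35 tb now [-0.0464  0.0001  0.2894] F_tb 3.86 0.25 1.51 grip 0.008090872061346097
offset cm [ 4.89 -0.05  7.48] ang [ 0.004  0.003 -0.   ] dist 8.9 world [0.611 0.076 0.206]
```

Emit:
{"op": "send_rows", "data": {
  "offset": [
    [0.4, 0, 1],
    [1.2, 0, 2],
    [2.2, 0, 3.1],
    [3.1, 0, 4.2],
    [3.9, 0, 5.4]
  ],
  "angular": [
    [0, 0, 0],
    [0, 0, 0],
    [0, 0, 0],
    [0, 0, 0],
    [0, 0, 0]
  ],
  "grip": [0, 0, 0, 0, 0]
}}

```text
time: 5.77
position: [0.6155, 0.0753, 0.2285]
eef_rot: [3.137, 0.202, 2.867]
wrist_force: [2.6, -1.2, 2.6]
grip_width: 0.003
```

```bash
python3 -c "
from h import *
np.set_printoptions(suppress=True)
for th in (.1,0,-.02):
  c,s=np.cos(th),np.sin(th); print(th); go(.105-.187*c+.04*s+.0036,0,.15+.187*s+.04*c+.0201)
"
```

```text
0.1
t 5.77 tb now [-0.0741  0.0005  0.2285] F_tb 2.81 -0.43 2.57 grip 0.0025023301881798347
offset cm [-0.07 -0.05  0.01] ang [ 0.005  0.002 -0.   ] dist 0.1 world [0.616 0.075 0.229]
0
t 5.77 tb now [-0.0741  0.0005  0.2285] F_tb 2.81 -0.43 2.57 grip 0.0025023301881798347
offset cm [ 0.79 -0.06  1.72] ang [ 0.005  0.002 -0.   ] dist 1.9 world [0.611 0.076 0.21 ]
-0.02
t 5.77 tb now [-0.0741  0.0005  0.2285] F_tb 2.81 -0.43 2.57 grip 0.0025023301881798347
offset cm [ 0.94 -0.06  2.07] ang [ 0.005  0.002 -0.   ] dist 2.3 world [0.611 0.076 0.206]
```

Emit:
{"op": "send_rows", "data": {
  "offset": [
    [0.3, 0, 0.6],
    [0.6, 0, 1.2],
    [0.8, 0, 1.7],
    [0.9, 0, 2.0],
    [0.9, 0, 2.1]
  ],
  "angular": [
    [0, 0, 0],
    [0, 0, 0],
    [0, 0, 0],
    [0, 0, 0],
    [0, 0, 0]
  ],
  "grip": [0, 0, 0, 0, 0]
}}

```text
time: 6.18
position: [0.6106, 0.0766, 0.2094]
eef_rot: [3.137, 0.201, 2.867]
wrist_force: [-23.5, -0.8, 56.3]
grip_width: 0.005
```

```bash
python3 -c "
from h import *
np.set_printoptions(suppress=True)
for th in (0,-.03):
  c,s=np.cos(th),np.sin(th); print(th); go(.105-.187*c+.04*s+.0036,0,.15+.187*s+.04*c+.0201)
"
```

```text
0
t 6.18 tb now [-0.0792  0.0004  0.2094] F_tb -22.44 -7.13 56.34 grip 0.004964863610798148
offset cm [-0.09 -0.04 -0.06] ang [ 0.005  0.001 -0.001] dist 0.1 world [0.611 0.076 0.21 ]
-0.03
t 6.18 tb now [-0.0792  0.0004  0.2094] F_tb -22.44 -7.13 56.34 grip 0.004964863610798148
offset cm [ 0.13 -0.05  0.47] ang [ 0.005  0.001 -0.001] dist 0.5 world [0.61  0.076 0.204]
```

56 N at exactly the shut height, so the lid is down. I release upward, back off and check.

Emit:
{"op": "send_rows", "data": {
  "offset": [
    [-0.1, 0, -0.6],
    [-0.4, 0, -2],
    [-1, 0, -4.5],
    [-1.6, 0, -7.5],
    [-2.0, 0, -10]
  ],
  "angular": [
    [0, 0, 0],
    [0, 0, 0],
    [0, 0, 0],
    [0, 0, 0],
    [0, 0, 0]
  ],
  "grip": [0, 0, 0, 0, 0]
}}

```text
time: 6.6
position: [0.6102, 0.0759, 0.3089]
eef_rot: [3.138, 0.199, 2.867]
wrist_force: [0.3, -0.1, 0.7]
grip_width: 0.004
```

Emit:
{"op": "send_rows", "data": {
  "offset": [
    [4, 0, -0.8],
    [8, 0, -1.6],
    [12, 0, -2.4],
    [15, 0, -3],
    [17, 0, -3.4]
  ],
  "angular": [
    [0, 0, 0],
    [0, 0, 0],
    [0, 0, 0],
    [0, 0, 0],
    [0, 0, 0]
  ],
  "grip": [0, 0, 0, 0, 0]
}}

```text
time: 7.02
position: [0.4401, 0.123, 0.3069]
eef_rot: [3.139, 0.198, 2.869]
wrist_force: [-0.8, -0.0, 0.0]
grip_width: 0.006
```

```bash
cat > chk.py <<'E'
from h import *
import sys
np.set_printoptions(suppress=True,precision=4)
k=sys.argv[1]
for n in ["scene","top"]:
    im,d=vision.capture(n);P=cloud(d,vision.get_calibration(n))
    cv2.imwrite(f'pics/{n}{k}.png',cv2.resize(im[120:330,220:480,::-1] if n=="scene" else im[100:270,130:400,::-1],None,fx=2.5,fy=2.5))
    hsv=cv2.cvtColor(im,cv2.COLOR_RGB2HSV).astype(int);q=(P-O);X=q@XT;Y=q@YT;Z=P[...,2]
    H,S,V=hsv[...,0],hsv[...,1],hsv[...,2]
    m=((H<6)|(H>174))&(S>150)&(V>60)&(abs(Y)<.19)&(X>-.09)&(X<.09)&(Z>.17)
    A=np.c_[X[m],Y[m],np.ones(m.sum())];c=np.linalg.lstsq(A,Z[m],rcond=None)[0]
    print(n,"lid angle",-c[0],"z0",c[2],"npts",m.sum())
    y=(H>20)&(H<35)&(S>120)&(X>-.25)&(X<.1)&(abs(Y)<.2)&(d>0)
    for s_,c_,p in blobs(y,P,8):
        p=p-O; print("  yel",c_,len(p),"X",np.percentile(p@XT,[2,50,98]),"Y",np.percentile(p@YT,[2,98]),"Z",np.percentile(p[:,2],[2,98]))
E
python3 chk.py A; python3 -c "
from h import *
print(robot.state()['joints'].round(2)); go(-.165,.13,.24)"
```

```text
scene lid angle 0.001707826083368406 z0 0.19062321143509206 npts 8720
  yel [346. 187.] 108 X [-0.1366 -0.1266 -0.1167] Y [-0.1511 -0.1073] Z [0.141 0.173]
  yel [345. 239.] 187 X [-0.1392 -0.132  -0.1155] Y [-0.0431  0.0483] Z [0.0937 0.1086]
  yel [344. 278.] 142 X [-0.1375 -0.1258 -0.1161] Y [0.1083 0.1532] Z [0.14   0.1732]
top lid angle 0.001265475872067578 z0 0.19101768680278103 npts 8309
  yel [229. 206.] 119 X [-0.1369 -0.1267 -0.1166] Y [0.1062 0.1506] Z [0.1418 0.177 ]
  yel [275. 219.] 215 X [-0.1392 -0.1296 -0.1132] Y [-0.048   0.0462] Z [0.0995 0.1784]
  yel [317. 229.] 137 X [-0.1375 -0.1258 -0.1143] Y [-0.1527 -0.1081] Z [0.1424 0.1776]
[-0.56  0.12  0.07  2.21  0.2   0.67  0.67]
t 7.12 tb now [-0.2558 -0.0005  0.3071] F_tb 0.26 0.61 -0.22 grip 0.004072651616039103
offset cm [-7.61 13.    8.42] ang [ 0.004 -0.002  0.003] dist 17.3 world [0.563 0.225 0.24 ]
```

View pics/sceneA.png

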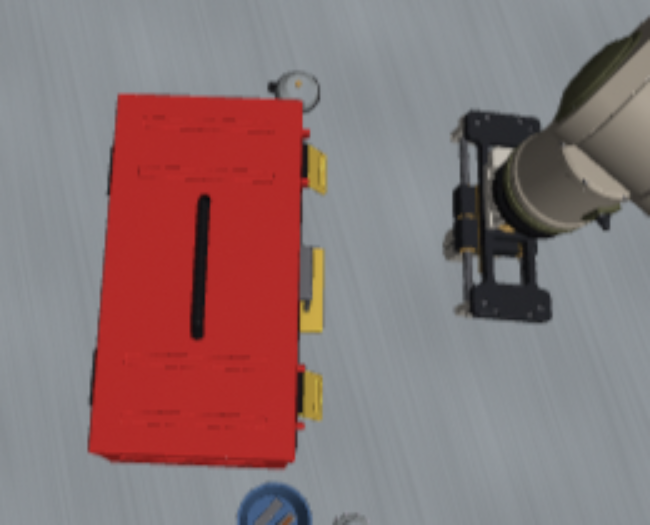

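View pics/topA.png

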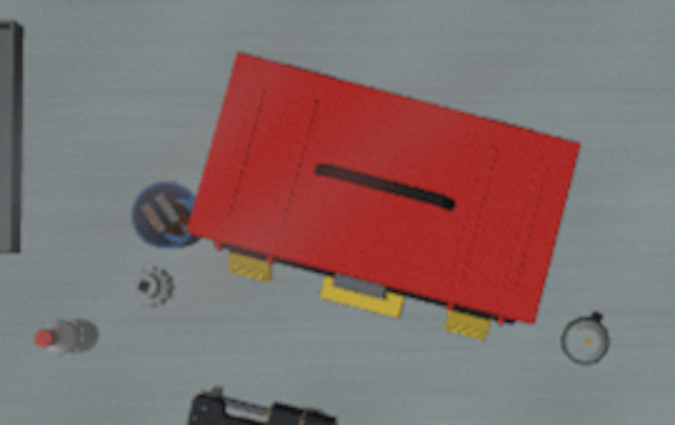

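The lid is shut (about 0.001 rad, top at z 0.191) with the grey tongue at (307,272) in front of the drawer. Both latches stick out about 0.55 rad, and nothing else has moved. Left latch first.

Emit:
{"op": "send_rows", "data": {
  "offset": [
    [-1.5, 2.6, 1.6],
    [-3, 5.2, 3.2],
    [-4.5, 7.8, 5],
    [-6, 10.4, 6.6],
    [-7, 13, 8.2]
  ],
  "angular": [
    [0, 0, 0],
    [0, 0, 0],
    [0, 0, 0],
    [0, 0, 0],
    [0, 0, 0]
  ],
  "grip": [0, 0, 0, 0, 0]
}}

```text
time: 7.53
position: [0.563, 0.2256, 0.2402]
eef_rot: [3.138, 0.2, 2.866]
wrist_force: [-0.5, -0.0, -0.3]
grip_width: 0.006
```

```bash
python3 -c "
from h import *
print(robot.state()['joints'].round(2)); go(-.165,.13,.155)"
```

```text
[-0.6   0.4   0.07  2.    0.2   0.61  0.6 ]
t 7.53 tb now [-0.1654  0.1311  0.2402] F_tb -0.51 -0.14 -0.33 grip 0.006408062044885194
offset cm [ 1.66 -0.13  8.36] ang [ 0.003  0.    -0.002] dist 8.5 world [0.563 0.225 0.155]
```

Emit:
{"op": "send_rows", "data": {
  "offset": [
    [0.5, 0, 2],
    [1.0, -0.1, 4],
    [1.4, -0.1, 6],
    [1.6, -0.1, 7.5],
    [1.7, -0.1, 8.4]
  ],
  "angular": [
    [0, 0, 0],
    [0, 0, 0],
    [0, 0, 0],
    [0, 0, 0],
    [0, 0, 0]
  ],
  "grip": [0, 0, 0, 0, 0]
}}

```text
time: 7.95
position: [0.5603, 0.2241, 0.1532]
eef_rot: [3.14, 0.198, 2.868]
wrist_force: [0.3, 0.3, -0.6]
grip_width: 0.004
```

```bash
python3 -c "
from h import *
go(-.126,.13,.155)"
```

```text
t 7.95 tb now [-0.1675  0.1288  0.1532] F_tb 0.23 0.36 -0.61 grip 0.004420796265137474
offset cm [-4.11  0.12  0.64] ang [ 0.001 -0.002 -0.   ] dist 4.2 world [0.601 0.214 0.155]
```

Emit:
{"op": "send_rows", "data": {
  "offset": [
    [-1, 0, 0.2],
    [-1.9, 0, 0.4],
    [-2.7, 0.1, 0.5],
    [-3.4, 0.1, 0.6],
    [-3.9, 0.1, 0.7]
  ],
  "angular": [
    [0, 0, 0],
    [0, 0, 0],
    [0, 0, 0],
    [0, 0, 0],
    [0, 0, 0]
  ],
  "grip": [0, 0, 0, 0, 0]
}}

```text
time: 8.37
position: [0.6, 0.2145, 0.1572]
eef_rot: [3.137, 0.2, 2.866]
wrist_force: [-0.8, 1.8, -1.0]
grip_width: 0.003
```

```bash
python3 -c "
from h import *
go(-.124,.13,.154)"
```

```text
t 8.37 tb now [-0.1268  0.1304  0.1572] F_tb -1.26 1.56 -1.04 grip 0.0027336294989517194
offset cm [-0.21 -0.04  0.37] ang [ 0.004  0.    -0.001] dist 0.4 world [0.603 0.213 0.154]
```

Emit:
{"op": "send_rows", "data": {
  "offset": [
    [-0.2, 0, 0.1],
    [-0.3, 0, 0.2],
    [-0.4, 0, 0.25],
    [-0.5, 0, 0.3],
    [-0.5, 0, 0.3]
  ],
  "angular": [
    [0, 0, 0],
    [0, 0, 0],
    [0, 0, 0],
    [0, 0, 0],
    [0, 0, 0]
  ],
  "grip": [0, 0, 0, 0, 0]
}}

```text
time: 8.78
position: [0.6011, 0.2145, 0.1548]
eef_rot: [3.139, 0.196, 2.869]
wrist_force: [-15.0, 2.8, 11.2]
grip_width: 0.007
```

```bash
python3 -c "
from h import *
go(-.124,.13,.154)"; python3 chk.py B
```

```text
t 8.78 tb now [-0.1256  0.1307  0.1548] F_tb -15.18 -1.32 11.22 grip 0.007166281624440253
offset cm [-0.14 -0.07  0.11] ang [ 0.003 -0.004  0.001] dist 0.2 world [0.603 0.213 0.154]
scene lid angle 0.001584269877691656 z0 0.19061639330120628 npts 8727
  yel [346. 187.] 109 X [-0.1366 -0.1266 -0.1166] Y [-0.1513 -0.1066] Z [0.1416 0.1726]
  yel [347. 227.] 59 X [-0.1383 -0.1323 -0.1217] Y [-0.0453  0.0363] Z [0.0997 0.2667]
  yel [340. 248.] 17 X [-0.119  -0.1166 -0.1156] Y [0.0275 0.0487] Z [0.0976 0.1067]
  yel [345. 249.] 13 X [-0.1339 -0.1307 -0.1244] Y [0.0333 0.0629] Z [0.0964 0.2205]
top lid angle 0.0012978829860788635 z0 0.19102988285887415 npts 8321
  yel [275. 219.] 214 X [-0.1392 -0.1297 -0.1133] Y [-0.048   0.0464] Z [0.099  0.1798]
  yel [317. 229.] 139 X [-0.1376 -0.1258 -0.1142] Y [-0.1527 -0.108 ] Z [0.1433 0.1795]
```

View pics/sceneB.png

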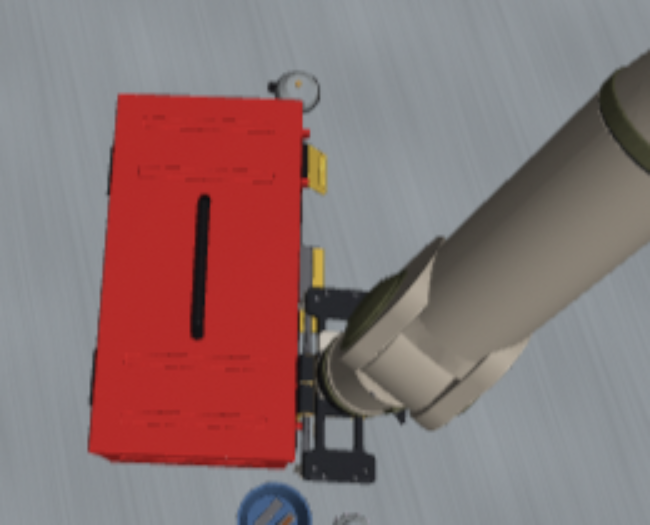

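The left latch is flat: it stopped at 15 N with the corner at x ≈ −0.1145, and the top view no longer sees it. I back off and go to the right latch.

Emit:
{"op": "send_rows", "data": {
  "offset": [
    [1, 0, -0.2],
    [3, 0, -0.6],
    [5, 0, -1],
    [5, -2, -3],
    [5, -5, -5]
  ],
  "angular": [
    [0, 0, 0],
    [0, 0, 0],
    [0, 0, 0],
    [0, 0, 0],
    [0, 0, 0]
  ],
  "grip": [0, 0, 0, 0, 0]
}}

```text
time: 9.3
position: [0.5333, 0.184, 0.1934]
eef_rot: [3.137, 0.2, 2.873]
wrist_force: [1.4, -0.1, 0.2]
grip_width: 0.003
```

Emit:
{"op": "send_rows", "data": {
  "offset": [
    [0, -4, 0],
    [0, -8, 0],
    [0, -12, 0],
    [0, -16, 0],
    [0, -20, 0]
  ],
  "angular": [
    [0, 0, 0],
    [0, 0, 0],
    [0, 0, 0],
    [0, 0, 0],
    [0, 0, 0]
  ],
  "grip": [0, 0, 0, 0, 0]
}}

```text
time: 9.72
position: [0.4797, -0.0131, 0.1935]
eef_rot: [3.137, 0.202, 2.868]
wrist_force: [1.2, -1.2, 0.9]
grip_width: 0.009
```

```bash
python3 -c "
from h import *
print(robot.state()['joints'].round(2)); go(-.165,-.13,.155)"
```

```text
[-0.16  0.32  0.02  2.33  0.23  0.31  0.94]
t 9.72 tb now [-0.181  -0.1213  0.1935] F_tb 1.51 -0.86 0.87 grip 0.00905859845690054
offset cm [-0.79 -0.89  4.09] ang [ 0.004  0.002 -0.   ] dist 4.3 world [ 0.493 -0.026  0.155]
```

Emit:
{"op": "send_rows", "data": {
  "offset": [
    [0, -0.5, 1.3],
    [0, -0.9, 2.6],
    [-0.4, -0.9, 3.6],
    [-0.8, -0.9, 4.1],
    [-0.8, -0.9, 4.1]
  ],
  "angular": [
    [0, 0, 0],
    [0, 0, 0],
    [0, 0, 0],
    [0, 0, 0],
    [0, 0, 0]
  ],
  "grip": [0, 0, 0, 0, 0]
}}

```text
time: 10.13
position: [0.4942, -0.0239, 0.1535]
eef_rot: [3.138, 0.2, 2.868]
wrist_force: [-1.4, -0.4, 0.5]
grip_width: 0.007
```

```bash
python3 -c "
from h import *
print(robot.state()['joints'].round(2)); go(-.124,-.13,.155)"
```

```text
[-0.14  0.41  0.04  2.34  0.26  0.21  0.94]
t 10.13 tb now [-0.1641 -0.1278  0.1535] F_tb -1.2 -0.73 0.46 grip 0.007129099191848316
offset cm [-3.96 -0.23  0.65] ang [0.004 0.    0.   ] dist 4.0 world [ 0.532 -0.037  0.155]
```

Emit:
{"op": "send_rows", "data": {
  "offset": [
    [-0.8, -0.1, 0.2],
    [-1.6, -0.2, 0.3],
    [-2.4, -0.2, 0.45],
    [-3.1, -0.2, 0.6],
    [-3.6, -0.2, 0.7]
  ],
  "angular": [
    [0, 0, 0],
    [0, 0, 0],
    [0, 0, 0],
    [0, 0, 0],
    [0, 0, 0]
  ],
  "grip": [0, 0, 0, 0, 0]
}}

```text
time: 10.55
position: [0.5283, -0.0363, 0.1544]
eef_rot: [3.138, 0.2, 2.867]
wrist_force: [-1.9, 1.4, -2.0]
grip_width: 0.002
```

Emit:
{"op": "send_rows", "data": {
  "offset": [
    [-0.2, 0, 0.1],
    [-0.3, 0, 0.15],
    [-0.5, 0, 0.2],
    [-0.6, 0, 0.25],
    [-0.6, 0, 0.25]
  ],
  "angular": [
    [0, 0, 0],
    [0, 0, 0],
    [0, 0, 0],
    [0, 0, 0],
    [0, 0, 0]
  ],
  "grip": [0, 0, 0, 0, 0]
}}

```text
time: 10.97
position: [0.5306, -0.0374, 0.1524]
eef_rot: [3.14, 0.195, 2.868]
wrist_force: [-10.2, 3.7, 6.3]
grip_width: 0.003
```

```bash
python3 -c "
from h import *
print(robot.state()['joints'].round(2)); go(-.124,-.13,.155)"
```

```text
[-0.08  0.45  0.    2.26  0.25  0.26  0.99]
t 10.97 tb now [-0.1254 -0.1309  0.1524] F_tb -10.77 0.77 6.33 grip 0.003106756426509446
offset cm [-0.18  0.09 -0.23] ang [ 0.002 -0.005  0.001] dist 0.3 world [ 0.532 -0.037  0.155]
```

Same stop as on the left. I press slightly more, then retreat.

Emit:
{"op": "send_rows", "data": {
  "offset": [
    [-0.3, 0, 0],
    [-0.3, 0, 0],
    [0.6, 0, -0.1],
    [2, 0, -0.4],
    [4, 0, -0.8]
  ],
  "angular": [
    [0, 0, 0],
    [0, 0, 0],
    [0, 0, 0],
    [0, 0, 0],
    [0, 0, 0]
  ],
  "grip": [0, 0, 0, 0, 0]
}}

```text
time: 11.38
position: [0.4955, -0.0269, 0.1532]
eef_rot: [3.137, 0.202, 2.866]
wrist_force: [0.8, 0.7, -0.0]
grip_width: 0.005
```

Emit:
{"op": "send_rows", "data": {
  "offset": [
    [0, 0, -3],
    [0, 1, -6],
    [0, 3, -9],
    [0, 6, -12],
    [0, 9, -15]
  ],
  "angular": [
    [0, 0, 0],
    [0, 0, 0],
    [0, 0, 0],
    [0, 0, 0],
    [0, 0, 0]
  ],
  "grip": [0, 0, 0, 0, 0]
}}

```text
time: 11.8
position: [0.4896, 0.0667, 0.3013]
eef_rot: [3.137, 0.201, 2.865]
wrist_force: [1.3, -0.9, -0.1]
grip_width: 0.008
```

```bash
python3 chk.py C; python3 -c "
from h import *
s=robot.state();print(s['time'],tb(s['position']))
im,d=vision.capture('wrist');cv2.imwrite('pics/wC.png',im[:,:,::-1])"
```

```text
scene lid angle 0.0013690630521086093 z0 0.19062946382367468 npts 8730
  yel [345. 239.] 187 X [-0.1389 -0.132  -0.1156] Y [-0.0441  0.0484] Z [0.0942 0.1088]
top lid angle 0.0012038686927194132 z0 0.19100872884031597 npts 8326
  yel [275. 219.] 212 X [-0.1392 -0.1298 -0.1132] Y [-0.048   0.0459] Z [0.0988 0.1771]
11.9 [-0.19143979 -0.03640848  0.30402792]
```

View pics/sceneC.png

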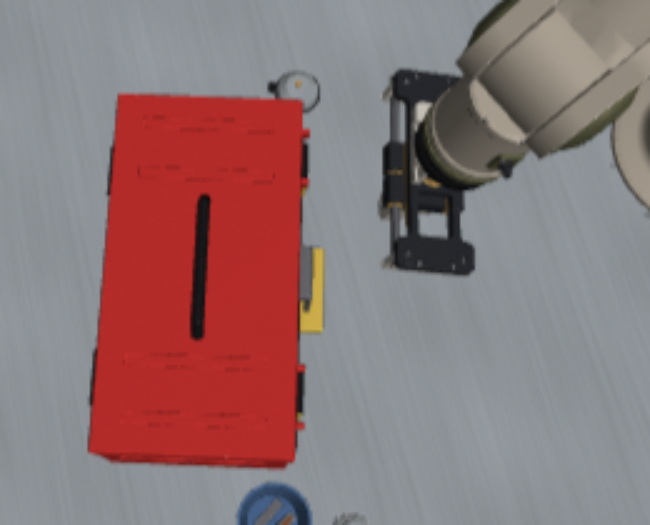

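View pics/topC.png

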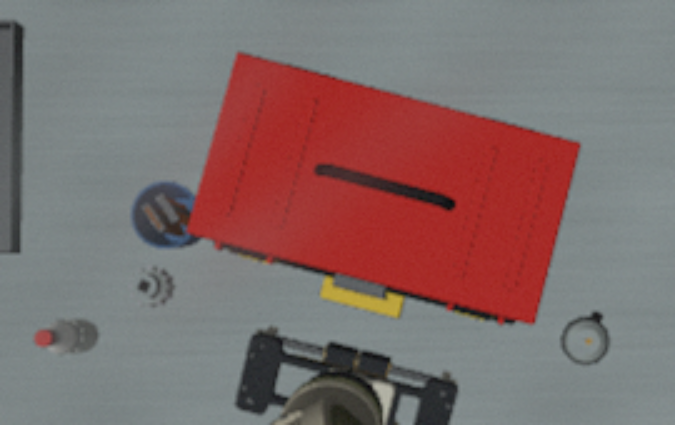

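View pics/wC.png

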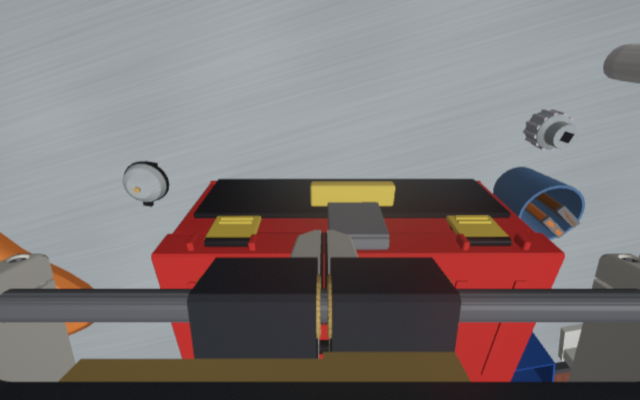

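The wrist view shows both latches lying along the box front at (233,229) and (478,228), with the tongue over the drawer's top edge and the bystanders in place. One depth check of the flaps before handing in.

```bash
python3 - <<'E'
from h import *
np.set_printoptions(suppress=True,precision=4)
c=vision.get_calibration('wrist'); im,d=vision.capture('wrist');P=cloud(d,c);q=P-O;X=q@XT;Y=q@YT;Z=P[...,2]
hsv=cv2.cvtColor(im,cv2.COLOR_RGB2HSV).astype(int)
y=(hsv[...,0]>20)&(hsv[...,0]<35)&(hsv[...,1]>120)&(d>0)&(X<-.05)&(X>-.2)&(Z>.05)&(Z<.2)&(abs(Y)<.2)
for s_,c_,p in blobs(y,P,60):
    r=p-O; x=r@XT; k=np.abs(x-np.median(x))<.006
    print(c_,len(p),"X",np.percentile(x,[2,50,98]),"Y",(r@YT).mean(),"Z",np.percentile(r[:,2],[2,98]),"dx/dz",np.polyfit(r[k,2],x[k],1)[0])
E
```

```text
[355. 194.] 1907 X [-0.1411 -0.1314 -0.1132] Y -0.0001354567079401319 Z [0.0914 0.1039] dx/dz -0.14006886901838042
[480. 228.] 1021 X [-0.1176 -0.115  -0.1131] Y 0.12791665095468074 Z [0.127  0.1711] dx/dz 0.022009964650654145
[237. 229.] 1010 X [-0.117  -0.1144 -0.1132] Y -0.12888024266643175 Z [0.1307 0.1706] dx/dz 0.031658839554579724
```

```bash
python3 -c "
from rig import robot
print(robot.finish_job())"
```

```text
the job is handed in; nothing more can be done
None
```

The toolbox is closed in the order asked, and the job was handed in at about 12 s of the 58 s allowed. With the gripper shut, I pushed the drawer home by its pull and pressed the lid down along its arc. Then I pressed the left latch flat, and after it the right one.

Final checks, taken with the arm clear of everything:
- **Drawer:** the pull's outer face measured x = −141 mm, which is the fully home position.
- **Lid:** the angle measured about 0.001 rad with the top at z = 191 mm, and the tongue is in front of the drawer.
- **Latches:** both flap faces measured x ≈ −115 mm (left) and −114 mm (right). Their slopes were 0.02–0.03 rad, which I take as measurement noise.
- **Other things on the cart:** they look unmoved in the pictures; I did not measure their final positions.

**Force and joint range:** the wrist force briefly reached about 60 N when the lid hit its stop. That is under the 120 N limit, and only the fingertips were pressing. Joint 6 came right down to its lower limit of 0.11 rad (the reading is rounded) while I was lowering in front of the drawer, then moved away from it.

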